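Scoop tablets from the jar and stand the scoop on the scale

ROBOT

A 7-joint arm with a two-finger parallel gripper is mounted at the origin on the work surface. World frame = base frame: x ahead of the robot, y to its left, z up, the work surface at z = 0. Lengths are in m, angles in rad, forces in N, time in s.
With the tool pointing down it reaches from about 0.4 to 0.85 m from the base axis. Payload 4.5 kg.
Tool frame: the origin (TCP) lies midway between the tips of the shut fingers; the grasp point (between the pads) lies 19 mm behind it; z points along the fingers, y is the line along which they close (so a half turn about z gives the same grasp; the last joint's range is limited). The gripper opens to 88 mm and grips with 3 to 60 N. Pads are 18 mm wide; open, the fingers measure 123 mm over their backs; the gripper's body (75 mm by 187 mm) begins 45 mm behind the grasp point.
Start: joints at [-1.209, 0.689, -0.195, 1.565, 0.157, 0.902, -0.215], TCP at [0.201, 0.592, 0.239] pointing down, gripper open.
Joint ranges: [-3.01, 3.01], [-0.46, 2.08], [-1.47, 1.51], [0.13, 2.56], [-1, 4.14], [0.04, 2.09], [-2.66, 2.66]. Speed limits (rad/s): [2.57, 2.57, 3.14, 3.14, 3.14, 3.14, 3.14].

INTERFACE

Orientations are given as a unit quaternion [x, y, z, w].
In Python, from station import * gives the robot as it stands. The module is installed in compiled form; this text tells all that it offers.
- The arm moves only by the tool servo_tool, never from a script. Its argument "plan" is a list of rows, each an object with "travel": the shift along the tool's x, y, z in m, a list of three; "turn": the turn, a rotation vector about the tool's x, y, z in rad, a list of three; "grip": the closure, from -1 (fully open) to 1 (shut). A call has 1 to 8 rows; each row shifts and turns the commanded pose from where the row before left it, along the tool's axes as they then stand; what a row does not reach is not made up. A row lasts 1/10 s, in which the tool goes at most 50 mm and 8.59 degrees, less where a joint would pass 70% of its speed; a pose out of reach is approached as far as the arm can. A call with a gripper value outside its range is refused whole. The fingers move at their own pace and stop on an object; "newtons" is the grip in N (left out, the last holds). Time passes only in rows, so rows that do not move let the fingers close. It gives the time, the measured TCP pose, the force, the opening and the grip force at its end, in the units of the state.
- state(): the state, without advancing time (a new reading comes with each control period).
- grab_frame(name): name is "scene" or "top"; returns the picture (420x560x3 uint8, red, green, blue); there is no depth.
- calibration(name): a dict with "fx", "fy", "cx", "cy" (pixels), "R" (3x3) and "t" (3): a world point X has camera coordinates R X + t. Camera axes: x right, y down, z forward; pixel columns grow to the right and rows downward; lengths in m; the calibration is good to about 2 mm. A picture is of the moment at which its call begins. calibration takes no time and is no camera call.
- job_done(): hands the job in; it is judged then, once.
The state is a dict: "t": time; "joint_positions": joint angles; "joint_velocities": joint speeds; "joint_torque": joint torques, N m; "eef_pos": TCP position; "tool_rot": TCP orientation; "force": force on the tool from outside, world axes, zero at the start; "ft_torque": the same for the moment, N m; "opening": finger opening in m; "grasp_force": force on a finger pad.
Only numpy, scipy, OpenCV 4.12 (cv2) and the standard library are available. Lean on these libraries where they do the work, as an engineer would, in place of code of your own. Each camera call takes 0.05 s, during which the arm holds its last target. There are 200 camera calls.

TASK

Take the steel scoop, dip it nose-down into the clear jar and scoop up at least two of the pale blue tablets, then right it, lift it out and stand it upright, with the tablets still in it, near the middle of the counting scale's pan, and let go. Spill no tablet outside the jar or scoop, do not touch the tablets with the gripper, and leave the white pots and the cap where they stand.

Things in the scene. Friction and masses are not known exactly. Their poses are not given: they have to be found in the camera images.
- scoop: Steel hand scoop, about 160 g, standing by itself on its flat base (x -20 to 16 mm, 3 mm thick). Origin on the underside of the base; x forward to the lip, y left, z up. Ahead of the base the floor is a ramp rising at 17 deg to the lip. 58 mm wide outside, 54 inside; side walls 30 mm high, 16 along the ramp, ending 9 mm short of the lip; back wall 34 mm high at x = -21; open in front and on top.
- scoop_grip (a point): Centre of the scoop's upright black plastic grip, 18 x 18 mm in section, z = 105 to 175 mm: this point is x = -14, y = 0, z = 140 mm in the scoop's frame. Below it a 7 mm round steel stem, upright at x = -14 from z = 50 to 105 mm, then slanting back to the back wall.
- scoop_lip (a point): Middle of the scoop's front edge, underside: x = 56, y = 0, z = 12 mm in the scoop's frame; floor 1.8 mm thick here. When the scoop stands level the lip is 12 mm up; pitched nose-down by 17 deg (0.30 rad) the ramp lies flat on the ground, and a little more puts the lip down first.
- scoop_bowl (a point): Middle of the scoop's bowl: x = 18, y = 0, z = 14 mm in the scoop's frame. A tablet lying in the bowl has its centre within 48 mm of this point, and more than 8 mm above the scoop's underside.
- jar: Oblong clear plastic jar, fixed, with a thin foot. Origin: centre of its underside on the table; x along its length, +x its far end (within 0.35 rad of straight away from the robot), z up. Inside x -80 to 80, y -37 to 37 mm, flat floor at z = 6, walls 3 mm thick. Its top is closed at both ends (underside at z = 97). Tablets lie on the floor at x > 5 mm at the start, some under the far shoulder.
- jar_mouth (a point): Centre of the jar's mouth at rim height: x = 5, y = 0, z = 107 mm in the jar's frame. The mouth is an open oblong, x -48 to 58 and y -35 to 35 mm in that frame, with an upright white collar round it.
- scale: Fixed grey bench counting scale, 270 x 230 mm, with a square steel pan of 200 x 210 mm; its keypad side faces the robot. Origin: on the table below the pan's centre; z up. Jar and scale stand one to the left and one to the right; either may be on either side. The pan does not move.
- scale_pan (a point): Centre of the scale pan's top face, 64 mm above the table.
- tablet0: One of five alike pale blue tablets, loose in the jar: smooth slippery domed disc 22 mm across, 13 mm thick, 10 g. Origin at its centre.
- tablet1: One of five alike pale blue tablets, loose in the jar: smooth slippery domed disc 22 mm across, 13 mm thick, 10 g. Origin at its centre.
- tablet2: One of five alike pale blue tablets, loose in the jar: smooth slippery domed disc 22 mm across, 13 mm thick, 10 g. Origin at its centre.
- tablet3: One of five alike pale blue tablets, loose in the jar: smooth slippery domed disc 22 mm across, 13 mm thick, 10 g. Origin at its centre.
- tablet4: One of five alike pale blue tablets, loose in the jar: smooth slippery domed disc 22 mm across, 13 mm thick, 10 g. Origin at its centre.
- pot0: White plastic pot, open, 42 mm across, 60 mm high, standing on the table (beyond the scoop); a bystander. Origin: centre of its underside.
- pot1: White plastic pot, capped, 42 mm across, 74 mm high, standing on the table (beyond the scoop); a bystander. Origin: centre of its underside.
- pot2: White plastic pot, open, 42 mm across, 60 mm high, standing on the table (in front of the robot, nearer than the scoop); a bystander. Origin: centre of its underside.
- cap0: White pot cap lying on the table beyond the scoop, 40 mm across, 14 mm high; a bystander. Origin: centre of its underside.
Mind the look-alikes: they are no part of the job. What is meant by the jar is not red, and is the smaller of those in its own colour. Of the things that look like the scoop, the smaller one is meant.

How it is judged:
On the way, in this order (a step that is already met when the one before it is completed fails the run):
1. the scoop's lip is down inside the jar, the scoop tipped by at least 0.15 rad (angle between scoop's own z axis and vertical above 0.15 rad and x of scoop_lip in the frame of jar between -0.081 and 0.083 m and y of scoop_lip in the frame of jar between -0.038 and 0.038 m and z of scoop_lip in the frame of jar between 0 and 0.045 m), for 0.1 s.
2. the scoop is out above the jar's rim with at least two tablets in it ((((distance between tablet1 and scoop_bowl below 0.048 m and z of tablet1 in the frame of scoop above 0.008 m) and (distance between tablet0 and scoop_bowl below 0.048 m and z of tablet0 in the frame of scoop above 0.008 m)) or ((distance between tablet2 and scoop_bowl below 0.048 m and z of tablet2 in the frame of scoop above 0.008 m) and (distance between tablet0 and scoop_bowl below 0.048 m and z of tablet0 in the frame of scoop above 0.008 m)) or ((distance between tablet2 and scoop_bowl below 0.048 m and z of tablet2 in the frame of scoop above 0.008 m) and (distance between tablet1 and scoop_bowl below 0.048 m and z of tablet1 in the frame of scoop above 0.008 m)) or ((distance between tablet3 and scoop_bowl below 0.048 m and z of tablet3 in the frame of scoop above 0.008 m) and (distance between tablet0 and scoop_bowl below 0.048 m and z of tablet0 in the frame of scoop above 0.008 m)) or ((distance between tablet3 and scoop_bowl below 0.048 m and z of tablet3 in the frame of scoop above 0.008 m) and (distance between tablet1 and scoop_bowl below 0.048 m and z of tablet1 in the frame of scoop above 0.008 m)) or ((distance between tablet3 and scoop_bowl below 0.048 m and z of tablet3 in the frame of scoop above 0.008 m) and (distance between tablet2 and scoop_bowl below 0.048 m and z of tablet2 in the frame of scoop above 0.008 m)) or ((distance between tablet4 and scoop_bowl below 0.048 m and z of tablet4 in the frame of scoop above 0.008 m) and (distance between tablet0 and scoop_bowl below 0.048 m and z of tablet0 in the frame of scoop above 0.008 m)) or ((distance between tablet4 and scoop_bowl below 0.048 m and z of tablet4 in the frame of scoop above 0.008 m) and (distance between tablet1 and scoop_bowl below 0.048 m and z of tablet1 in the frame of scoop above 0.008 m)) or ((distance between tablet4 and scoop_bowl below 0.048 m and z of tablet4 in the frame of scoop above 0.008 m) and (distance between tablet2 and scoop_bowl below 0.048 m and z of tablet2 in the frame of scoop above 0.008 m)) or ((distance between tablet4 and scoop_bowl below 0.048 m and z of tablet4 in the frame of scoop above 0.008 m) and (distance between tablet3 and scoop_bowl below 0.048 m and z of tablet3 in the frame of scoop above 0.008 m))) and z of scoop in the frame of jar above 0.107 m), for 0.2 s.
At the end, for the whole second after the job is handed in: The scoop stands at rest on the scale pan, upright within 0.1 rad, its underside within 4 mm of the pan's top and its origin within 70 mm of the pan's centre; at least two tablets lie in its bowl, and every other tablet is in the bowl or in the jar; nothing is held ((((distance between tablet1 and scoop_bowl below 0.048 m and z of tablet1 in the frame of scoop above 0.008 m) and (distance between tablet0 and scoop_bowl below 0.048 m and z of tablet0 in the frame of scoop above 0.008 m)) or ((distance between tablet2 and scoop_bowl below 0.048 m and z of tablet2 in the frame of scoop above 0.008 m) and (distance between tablet0 and scoop_bowl below 0.048 m and z of tablet0 in the frame of scoop above 0.008 m)) or ((distance between tablet2 and scoop_bowl below 0.048 m and z of tablet2 in the frame of scoop above 0.008 m) and (distance between tablet1 and scoop_bowl below 0.048 m and z of tablet1 in the frame of scoop above 0.008 m)) or ((distance between tablet3 and scoop_bowl below 0.048 m and z of tablet3 in the frame of scoop above 0.008 m) and (distance between tablet0 and scoop_bowl below 0.048 m and z of tablet0 in the frame of scoop above 0.008 m)) or ((distance between tablet3 and scoop_bowl below 0.048 m and z of tablet3 in the frame of scoop above 0.008 m) and (distance between tablet1 and scoop_bowl below 0.048 m and z of tablet1 in the frame of scoop above 0.008 m)) or ((distance between tablet3 and scoop_bowl below 0.048 m and z of tablet3 in the frame of scoop above 0.008 m) and (distance between tablet2 and scoop_bowl below 0.048 m and z of tablet2 in the frame of scoop above 0.008 m)) or ((distance between tablet4 and scoop_bowl below 0.048 m and z of tablet4 in the frame of scoop above 0.008 m) and (distance between tablet0 and scoop_bowl below 0.048 m and z of tablet0 in the frame of scoop above 0.008 m)) or ((distance between tablet4 and scoop_bowl below 0.048 m and z of tablet4 in the frame of scoop above 0.008 m) and (distance between tablet1 and scoop_bowl below 0.048 m and z of tablet1 in the frame of scoop above 0.008 m)) or ((distance between tablet4 and scoop_bowl below 0.048 m and z of tablet4 in the frame of scoop above 0.008 m) and (distance between tablet2 and scoop_bowl below 0.048 m and z of tablet2 in the frame of scoop above 0.008 m)) or ((distance between tablet4 and scoop_bowl below 0.048 m and z of tablet4 in the frame of scoop above 0.008 m) and (distance between tablet3 and scoop_bowl below 0.048 m and z of tablet3 in the frame of scoop above 0.008 m))) and ((distance between tablet0 and scoop_bowl below 0.048 m and z of tablet0 in the frame of scoop above 0.008 m) or (x of tablet0 in the frame of jar between -0.082 and 0.082 m and y of tablet0 in the frame of jar between -0.039 and 0.039 m)) and ((distance between tablet1 and scoop_bowl below 0.048 m and z of tablet1 in the frame of scoop above 0.008 m) or (x of tablet1 in the frame of jar between -0.082 and 0.082 m and y of tablet1 in the frame of jar between -0.039 and 0.039 m)) and ((distance between tablet2 and scoop_bowl below 0.048 m and z of tablet2 in the frame of scoop above 0.008 m) or (x of tablet2 in the frame of jar between -0.082 and 0.082 m and y of tablet2 in the frame of jar between -0.039 and 0.039 m)) and ((distance between tablet3 and scoop_bowl below 0.048 m and z of tablet3 in the frame of scoop above 0.008 m) or (x of tablet3 in the frame of jar between -0.082 and 0.082 m and y of tablet3 in the frame of jar between -0.039 and 0.039 m)) and ((distance between tablet4 and scoop_bowl below 0.048 m and z of tablet4 in the frame of scoop above 0.008 m) or (x of tablet4 in the frame of jar between -0.082 and 0.082 m and y of tablet4 in the frame of jar between -0.039 and 0.039 m)) and horizontal distance between scoop and scale_pan below 0.07 m and z of scoop in the frame of scale_pan between -0.004 and 0.004 m and angle between scoop's own z axis and vertical below 0.1 rad and linear speed of scoop below 0.02 m/s); the robot touches nothing.
It fails at once if the gripper's fingers touch a tablet (contact force between the fingers and tablet0 above 0.5 N or contact force between the fingers and tablet1 above 0.5 N or contact force between the fingers and tablet2 above 0.5 N or contact force between the fingers and tablet3 above 0.5 N or contact force between the fingers and tablet4 above 0.5 N).
It fails at once if a pot or the loose cap is moved by more than 30 mm or a pot is knocked over (distance of any of pot0, pot1, pot2, cap0 from where it was at the start of the episode above 0.03 m or angle between any of pot0, pot1, pot2, cap0's own z axis and vertical above 0.5 rad).
It also fails if it takes over 67 s, if anything falls off the work surface, if the arm or the gripper's body presses on something with over 40 N, if the wrist force passes 120 N, or if a joint passes its speed limit or range.

## Working session

There is one attempt and no reset: what is moved stays moved. The work goes in short steps, Python scripts to look and compute and a tool call to move; the robot and the scene stay as the last step left them, time stands still between calls to the robot, and variables do not carry over. Pictures are saved under pics/ and viewed, at most 10 in all, crops included, and the job is handed in when it is done.

Besides the shell and the picture viewer there is one more tool, called after "Emit:" by a JSON object that holds its "name" and its "arguments". servo_tool: Moves the arm, as the interface text tells. Its arguments: {"type":"object","properties":{"plan":{"type":"array"},"newtons":{"type":"number"}},"required":["plan"]}

```bash
mkdir -p pics; python3 - <<'E'
from station import *
import cv2,numpy as np
for n in("scene","top"):
    im=grab_frame(n); cv2.imwrite(f"pics/{n}0.png",im[:,:,::-1])
    c=calibration(n); print(n,c["fx"],c["cx"],c["cy"],np.round(c["R"],3).tolist(),np.round(c["t"],3), np.round(-np.array(c["R"]).T@np.array(c["t"]),3))
s=state();print(s["t"],s["eef_pos"],s["tool_rot"],s["opening"])
E
```

```text
scene 468.0187344211938 277.9778851949035 205.03825533697767 [[0.79, 0.613, 0.009], [0.383, -0.481, -0.789], [-0.479, 0.626, -0.615]] [-0.422 -0.133  1.448] [ 1.078 -0.712  0.789]
top 469.6565662610471 278.833922223677 208.89881613587696 [[0.019, -0.999, 0.026], [-0.997, -0.021, -0.073], [0.073, -0.025, -0.997]] [-0.019  0.511  1.156] [0.425 0.021 1.191]
0.1 [0.20108051 0.59118415 0.2380096 ] [ 1.63141678e-01  9.86602323e-01 -8.01079521e-04 -8.55048914e-05] 0.08820583876261594
```

View pics/scene0.png

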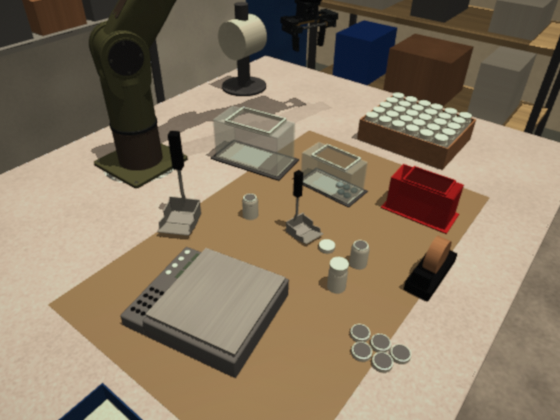

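View pics/top0.png

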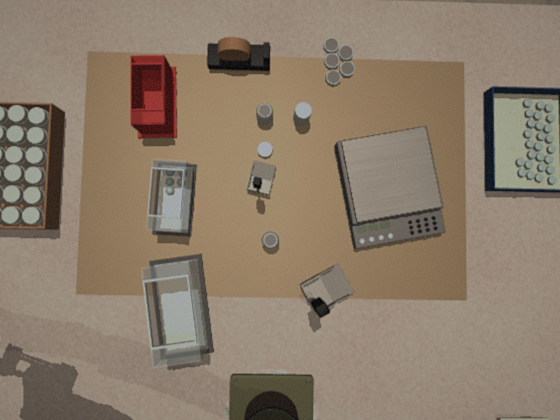

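The scene shows three jars in the top view: clear at (172,198), a larger clear one at (178,310), and red at (153,95). The smaller clear jar at (172,198) fits, and it holds the tablets. There are two scoops, at (261,180) and (327,290); the smaller, at (261,180), is meant. The scale is at (390,185). I'll confirm with an enlarged crop.

```bash
python3 - <<'E'
import cv2,numpy as np
t=cv2.imread("pics/top0.png")[140:250,135:295]; s=cv2.imread("pics/scene0.png")[130:255,225:385]
t=cv2.resize(t,None,fx=4.4,fy=4.4,interpolation=2)[:, :]; s=cv2.resize(s,None,fx=4.4,fy=4.4,interpolation=2)
cv2.imwrite("pics/ct.png",t); cv2.imwrite("pics/cs.png",s); print(t.shape,s.shape)
E
```

```text
(484, 704, 3) (550, 704, 3)
```

View pics/ct.png

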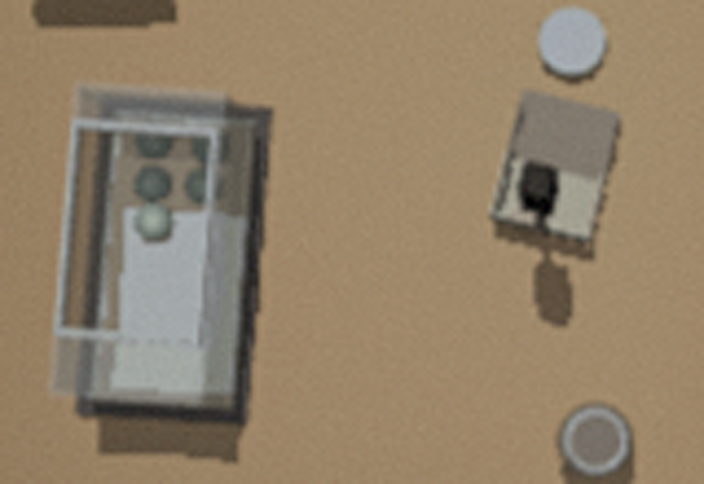

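View pics/cs.png

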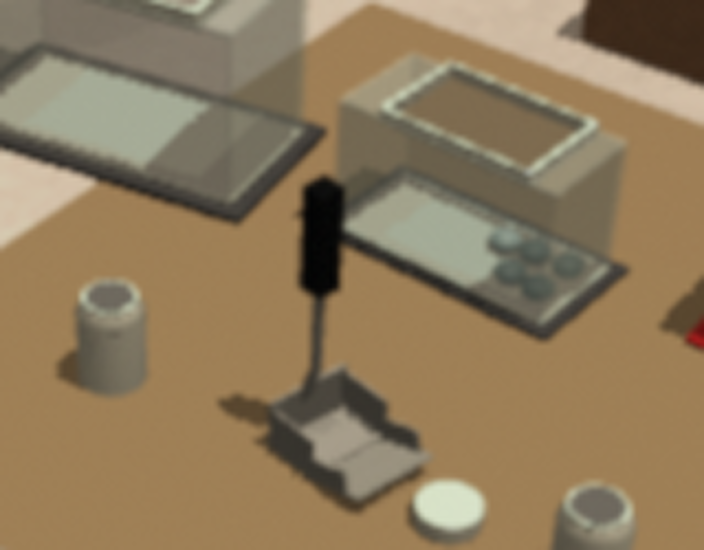

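The crops confirm it. Five tablets lie in the small clear jar (top crop around (155,180)), and the small scoop faces away with its grip at top crop (538,188) and scene crop (321,238). Next I measure.

```bash
cat > h.py <<'E'
import numpy as np, cv2
from station import *
C={n:calibration(n) for n in("scene","top")}
def K(n): c=C[n]; return np.array([[c["fx"],0,c["cx"]],[0,c["fy"],c["cy"]],[0,0,1]])
def P(n): c=C[n]; return K(n)@np.c_[np.array(c["R"]),np.array(c["t"])]
def tri(s,t):
    X=cv2.triangulatePoints(P("scene"),P("top"),np.array(s,float).reshape(2,1),np.array(t,float).reshape(2,1)); return (X[:3]/X[3]).ravel()
def plane(n,p,z):
    R=np.array(C[n]["R"]);o=-R.T@np.array(C[n]["t"]);d=R.T@np.linalg.inv(K(n))@[p[0],p[1],1]; return o+d*(z-o[2])/d[2]
def proj(n,X): q=P(n)@np.r_[X,1]; return q[:2]/q[2]
E
python3 - <<'E'
from h import *
np.set_printoptions(precision=4,suppress=True)
T=lambda u,v:(135+u/4.4-.4,140+v/4.4-.4); S=lambda u,v:(225+u/4.4-.4,130+v/4.4-.4)
print("collar");cs=[]
for s,t in [((535,173),(215,132)),((598,125),(75,122)),((455,62),(58,335)),((382,105),(207,340))]:
    X=tri(S(*s),T(*t));cs.append(plane("top",T(*t),.107));print(X,cs[-1],plane("scene",S(*s),.107))
print("mean",np.mean(cs,0))
print("tabs");
for t in [(155,140),(153,184),(155,222),(205,148),(205,185)]: print("t",plane("top",T(*t),.0125))
for s in [(505,240),(537,250),(570,264),(512,272),(538,288)]: print("s",plane("scene",S(*s),.0125))
print("foot scene",plane("scene",S(540,338),.003),plane("scene",S(630,270),.003),plane("scene",S(405,165),.003),"top",[plane("top",T(*t),.003) for t in[(272,108),(245,422),(80,412)]])
print("lip",[tri(S(*s),T(*t)) for s,t in[((430,458),(522,92)),((357,507),(620,118))]],[plane("top",T(*t),.012) for t in[(522,92),(620,118)]])
print("back top",[tri(S(*s),T(*t)) for s,t in[((342,370),(492,215)),((272,410),(592,240))]],[plane("top",T(*t),.034) for t in[(492,215),(592,240)]])
im=cv2.imread("pics/scene0.png");it=cv2.imread("pics/top0.png")
def cen(im,x0,x1,y0,y1,th=40):
    m=im[y0:y1,x0:x1].max(2)<th; v,u=np.nonzero(m); return u.mean()+x0,v.mean()+y0,u.min()+x0,u.max()+x0,v.min()+y0,v.max()+y0
a=cen(im,288,308,168,200);b=cen(it,250,266,174,192);print("grip",a,b,tri(a[:2],b[:2]))
print("pan",[plane("top",p,.064) for p in[(336,140),(428,127),(441,212),(349,224)]])
print("pan scene",[plane("scene",p,.064) for p in[(205,252),(288,290)]])
print("pots",[plane("top",p,.06) for p in[(265,112),(303,110),(270,240)]],"cap",plane("top",(265,149),.014))
E
```

```text
collar
[0.5917 0.2165 0.1074] [0.5912 0.2162 0.107 ] [0.5919 0.2177 0.107 ]
[0.5944 0.2893 0.1067] [0.5947 0.2895 0.107 ] [0.5944 0.2885 0.107 ]
[0.4834 0.2944 0.1082] [0.4825 0.294  0.107 ] [0.4831 0.2973 0.107 ]
[0.4813 0.2156 0.113 ] [0.4815 0.2166 0.107 ] [0.4762 0.224  0.107 ]
mean [0.5375 0.2541 0.107 ]
tabs
t [0.6002 0.2672 0.0125]
t [0.5749 0.2674 0.0125]
t [0.5531 0.2655 0.0125]
t [0.5963 0.2386 0.0125]
t [0.575  0.2378 0.0125]
s [0.5505 0.2662 0.0125]
s [0.5727 0.2696 0.0125]
s [0.5974 0.2696 0.0125]
s [0.5728 0.2389 0.0125]
s [0.5948 0.2345 0.0125]
foot scene [0.6169 0.2022 0.003 ] [0.6254 0.3002 0.003 ] [0.4419 0.3115 0.003 ] top [array([0.6219, 0.2026, 0.003 ]), array([0.4405, 0.2122, 0.003 ]), array([0.4443, 0.306 , 0.003 ])]
lip [array([0.632 , 0.0575, 0.0124]), array([0.6197, 0.0014, 0.008 ])] [array([0.6331, 0.0583, 0.012 ]), array([0.6193, 0.0016, 0.012 ])]
back top [array([0.5586, 0.0724, 0.0305]), array([0.547 , 0.0168, 0.0302])] [array([0.559 , 0.0728, 0.034 ]), array([0.5461, 0.0164, 0.034 ])]
grip (np.float64(297.7718446601942), np.float64(183.28155339805826), np.int64(294), np.int64(302), np.int64(171), np.int64(197)) (np.float64(257.43333333333334), np.float64(184.6), np.int64(254), np.int64(260), np.int64(179), np.int64(188)) [0.5568 0.0443 0.1409]
pan [array([ 0.6793, -0.1438,  0.064 ]), array([ 0.7174, -0.3703,  0.064 ]), array([ 0.5086, -0.4013,  0.064 ]), array([ 0.4749, -0.1774,  0.064 ])]
pan scene [array([ 0.4898, -0.2088,  0.064 ]), array([ 0.702 , -0.1835,  0.064 ])]
pots [array([0.7453, 0.0308, 0.06  ]), array([ 0.7528, -0.0623,  0.06  ]), array([0.4328, 0.0121, 0.06  ])] cap [0.6629 0.0292 0.014 ]
```

Emit:
{"name": "servo_tool", "arguments": {"plan": [{"travel":[-0.032,-0.025,0],"turn":[0,0,0],"grip":-1},{"travel":[-0.032,-0.025,0],"turn":[0,0,0],"grip":-1},{"travel":[-0.032,-0.025,0],"turn":[0,0,0],"grip":-1},{"travel":[-0.032,-0.025,0],"turn":[0,0,0],"grip":-1},{"travel":[-0.032,-0.025,0],"turn":[0,0,0],"grip":-1},{"travel":[-0.032,-0.025,0],"turn":[0,0,0],"grip":-1},{"travel":[-0.032,-0.025,0],"turn":[0,0,0],"grip":-1},{"travel":[-0.032,-0.025,0],"turn":[0,0,0],"grip":-1}]}}

```text
t: 0.9
eef_pos: [0.3798, 0.3184, 0.2386]
tool_rot: [0.163, 0.987, -0.0, -0.0]
force: [0.6, 0.5, -0.6]
opening: 0.0882
grasp_force: 0.0
```

Emit:
{"name": "servo_tool", "arguments": {"plan": [{"travel":[-0.032,-0.025,0],"turn":[0,0,0.14],"grip":-1},{"travel":[0,0,0],"turn":[0,0,0.14],"grip":-1},{"travel":[0,0,0],"turn":[0,0,0.14],"grip":-1},{"travel":[0,0,0],"turn":[0,0,0.14],"grip":-1},{"travel":[0,0,0],"turn":[0,0,0.14],"grip":-1}]}}

```text
t: 1.4
eef_pos: [0.4013, 0.2857, 0.2385]
tool_rot: [0.494, 0.869, -0.0, -0.0]
force: [0.5, -0.5, -0.3]
opening: 0.088
grasp_force: 0.0
```

```bash
cat >> h.py <<'E'
from scipy.spatial.transform import Rotation as Ro
def tgt(yaw,pitch=0.,roll=0.):  # scoop attitude (nose-down pitch +) -> tool rotation, tool y along scoop x
    return Ro.from_euler("ZY",[yaw,pitch])*Ro.from_matrix(np.array([[0,1,0],[1,0,0],[0,0,-1.]]))
def delta(p,R,p1,R1): return R.inv().apply(np.array(p1)-p),(R.inv()*R1).as_rotvec()
def cur(): s=state(); return np.array(s["eef_pos"]),Ro.from_quat(s["tool_rot"]),s
np.set_printoptions(precision=4,suppress=True)
E
python3 - <<'E'
from h import *
p,R,s=cur(); print(s["t"],p,R.as_matrix(),s["joint_positions"])
print(delta(p,R,[.557,.044,.23],tgt(-.22)))
E
```

```text
1.4 [0.4013 0.2857 0.2385] [[-0.5114  0.8593 -0.0005]
 [ 0.8593  0.5114 -0.0003]
 [ 0.     -0.0006 -1.    ]] [-0.6925  0.5173 -0.0303  1.9611  0.024   0.6641 -0.2009]
(array([-0.2873,  0.0102,  0.0085]), array([-0.0006,  0.0002,  0.7569]))
```

Emit:
{"name": "servo_tool", "arguments": {"plan": [{"travel":[-0.036,0.001,0],"turn":[0,0,0],"grip":-1},{"travel":[-0.036,0.001,0],"turn":[0,0,0],"grip":-1},{"travel":[-0.036,0.001,0],"turn":[0,0,0],"grip":-1},{"travel":[-0.036,0.001,0],"turn":[0,0,0],"grip":-1},{"travel":[-0.036,0.001,0],"turn":[0,0,0],"grip":-1},{"travel":[-0.036,0.001,0],"turn":[0,0,0],"grip":-1},{"travel":[-0.036,0.002,0],"turn":[0,0,0],"grip":-1},{"travel":[-0.035,0.002,0],"turn":[0,0,0],"grip":-1}]}}

```text
t: 2.2
eef_pos: [0.5587, 0.0439, 0.2384]
tool_rot: [0.492, 0.871, -0.0, -0.0]
force: [1.0, -0.0, 0.3]
opening: 0.0884
grasp_force: 0.0
```

Emit:
{"name": "servo_tool", "arguments": {"plan": [{"travel":[0,0,0],"turn":[0,0,0.126],"grip":-1},{"travel":[0,0,0],"turn":[0,0,0.126],"grip":-1},{"travel":[0,0,0],"turn":[0,0,0.126],"grip":-1},{"travel":[0,0,0],"turn":[0,0,0.126],"grip":-1},{"travel":[0,0,0],"turn":[0,0,0.126],"grip":-1},{"travel":[0,0,0],"turn":[0,0,0.126],"grip":-1},{"travel":[0,0,0.025],"turn":[0,0,0],"grip":-1},{"travel":[0,0,0],"turn":[0,0,0],"grip":-1}]}}

```text
t: 3.0
eef_pos: [0.5561, 0.0456, 0.2113]
tool_rot: [0.778, 0.628, -0.003, -0.002]
force: [-0.0, -0.1, 0.3]
opening: 0.0881
grasp_force: 0.0
```

```bash
python3 - <<'E'
from h import *
p,R,s=cur(); print(s["t"],p,s["joint_positions"]); print(delta(p,R,[.557,.044,.131],tgt(-.22)))
im=grab_frame("scene")[:,:,::-1]; c=cv2.resize(im[90:240,220:380],None,fx=4,fy=4,interpolation=2)
cv2.imwrite("pics/s1.png",c)
print(proj("scene",p),proj("scene",[.557,.044,.175]))
E
```

```text
3.0 [0.5561 0.0456 0.2113] [-0.2544  0.6426  0.1506  1.8058 -0.1387  0.7094 -0.2396]
(array([-0.0012,  0.0017,  0.0803]), array([-0.0057,  0.0019,  0.0077]))
[298.4096 158.0237] [297.7673 171.5697]
```

View pics/s1.png

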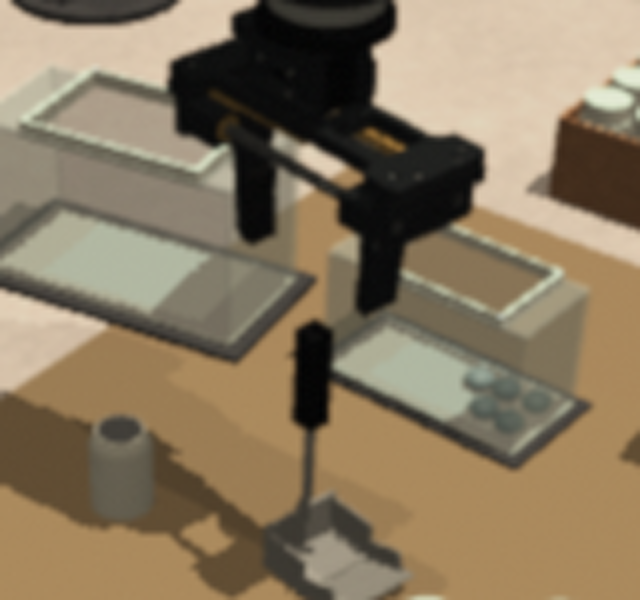

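The open fingers straddle the grip, whose top is at about (312,330) in the crop. I go down and grip.

Emit:
{"name": "servo_tool", "arguments": {"plan": [{"travel":[-0.001,0.001,0.016],"turn":[-0.005,0,0.007],"grip":-1},{"travel":[0,0,0.016],"turn":[0,0,0],"grip":-1},{"travel":[0,0,0.016],"turn":[0,0,0],"grip":-1},{"travel":[0,0,0.016],"turn":[0,0,0],"grip":-1},{"travel":[0,0,0.016],"turn":[0,0,0],"grip":-1},{"travel":[0,0,0],"turn":[0,0,0],"grip":-1}]}}

```text
t: 3.65
eef_pos: [0.5585, 0.0442, 0.1327]
tool_rot: [0.78, 0.625, 0.0, 0.001]
force: [-0.3, 0.0, 0.5]
opening: 0.0883
grasp_force: 0.0
```

Emit:
{"name": "servo_tool", "arguments": {"plan": [{"travel":[0,0,0],"turn":[0,0,0],"grip":0.3},{"travel":[0,0,0],"turn":[0,0,0],"grip":0.4},{"travel":[0,0,0],"turn":[0,0,0],"grip":0.5},{"travel":[0,0,0],"turn":[0,0,0],"grip":0.6},{"travel":[0,0,0],"turn":[0,0,0],"grip":0.8},{"travel":[0,0,0],"turn":[0,0,0],"grip":1},{"travel":[0,0,0],"turn":[0,0,0],"grip":1},{"travel":[0,0,0],"turn":[0,0,0],"grip":1}], "newtons": 40}}

```text
t: 4.45
eef_pos: [0.5593, 0.0442, 0.1337]
tool_rot: [0.78, 0.625, 0.002, 0.002]
force: [0.6, 0.3, -0.4]
opening: 0.0261
grasp_force: 0.0
```

Emit:
{"name": "servo_tool", "arguments": {"plan": [{"travel":[0,0,0],"turn":[0,0,0],"grip":1},{"travel":[0,0,0],"turn":[0,0,0],"grip":1},{"travel":[0,0,-0.02],"turn":[0,0,0],"grip":1},{"travel":[0,0,-0.03],"turn":[0,0,0],"grip":1},{"travel":[0,0,-0.03],"turn":[0,0,0],"grip":1},{"travel":[0,0,-0.03],"turn":[0,0,0],"grip":1},{"travel":[0,0,-0.03],"turn":[0,0,0],"grip":1},{"travel":[0,0,-0.02],"turn":[0,0,0],"grip":1}], "newtons": 50}}

```text
t: 5.25
eef_pos: [0.5588, 0.0443, 0.2956]
tool_rot: [0.78, 0.625, 0.002, 0.002]
force: [1.1, 0.6, -2.6]
opening: 0.0173
grasp_force: 49.9
```

```bash
cat >> h.py <<'E'
J=np.array([.5325,.2547]);JY=-.045
H=.133  # scoop z at TCP
def pose(lx,lz,th,ly=0):  # lip in jar frame (m), nose-down pitch -> TCP pose
    c,s=np.cos(th),np.sin(th); a=.012
    x=lx-.070*c+(H-a)*s; z=lz+.070*s+(H-a)*c
    xy=J+np.array([[np.cos(JY),-np.sin(JY)],[np.sin(JY),np.cos(JY)]])@[x,ly]
    return np.r_[xy,z],tgt(JY,th)
E
python3 - <<'E'
from h import *
p,R,s=cur(); print(s["t"],p,s["joint_positions"])
B,RB=pose(.035,.155,.4); L=(np.r_[B[:2],p[2]],tgt(JY)); print(B)
print(delta(p,R,*L)); print(delta(*L,B,RB))
E
```

```text
5.25 [0.5588 0.0443 0.2956] [-0.2749  0.536   0.1845  1.7086 -0.1178  0.9015 -0.2633]
[0.5501 0.2539 0.2937]
(array([ 0.2026, -0.0542, -0.0002]), array([ 0.0066, -0.0001, -0.1751]))
(array([0.    , 0.    , 0.0019]), array([0.4, 0. , 0. ]))
```

Emit:
{"name": "servo_tool", "arguments": {"plan": [{"travel":[0.0253,-0.0068,0],"turn":[0,0,0],"grip":1},{"travel":[0.0253,-0.0068,0],"turn":[0,0,0],"grip":1},{"travel":[0.0253,-0.0068,0],"turn":[0,0,0],"grip":1},{"travel":[0.0253,-0.0068,0],"turn":[0,0,0],"grip":1},{"travel":[0.0253,-0.0068,0],"turn":[0,0,0],"grip":1},{"travel":[0.0253,-0.0068,0],"turn":[0,0,0],"grip":1},{"travel":[0.0253,-0.0068,0],"turn":[0,0,0],"grip":1},{"travel":[0.0253,-0.0068,0],"turn":[0,0,0],"grip":1}]}}

```text
t: 6.05
eef_pos: [0.549, 0.2546, 0.2929]
tool_rot: [0.78, 0.625, 0.001, 0.002]
force: [0.2, -0.1, -1.9]
opening: 0.0173
grasp_force: 50.0
```

Emit:
{"name": "servo_tool", "arguments": {"plan": [{"travel":[0,0,0],"turn":[0,0,-0.0875],"grip":1},{"travel":[0,0,0],"turn":[0,0,-0.0875],"grip":1},{"travel":[0,0,0],"turn":[0.08,0,0],"grip":1},{"travel":[0,0,0],"turn":[0.08,0,0],"grip":1},{"travel":[0,0,0],"turn":[0.08,0,0],"grip":1},{"travel":[0,0,0],"turn":[0.08,0,0],"grip":1},{"travel":[0,0,0],"turn":[0.08,0,0],"grip":1},{"travel":[0,0,0],"turn":[0,0,0],"grip":1}]}}

```text
t: 6.85
eef_pos: [0.5507, 0.2524, 0.291]
tool_rot: [0.71, 0.676, -0.137, -0.142]
force: [-0.0, -0.8, -2.3]
opening: 0.018
grasp_force: 50.0
```

```bash
python3 - <<'E'
from h import *
p,R,s=cur(); print(s["t"],p,R.as_matrix(),s["joint_positions"],s["force"])
print(delta(p,R,*pose(.035,.155,.4)))
a=grab_frame("scene")[:,:,::-1];b=grab_frame("top")[:,:,::-1]
cv2.imwrite("pics/s2f.png",a);cv2.imwrite("pics/t2f.png",b)
a=cv2.resize(a[60:210,280:380],None,fx=4,fy=4,interpolation=2);b=cv2.resize(b[120:270,130:230],None,fx=4,fy=4,interpolation=2)
cv2.imwrite("pics/st2.png",np.hstack([a,b]))
# predicted lip / back points
Rs=R*Ro.from_matrix(np.array([[0,1,0],[1,0,0],[0,0,-1.]]))
for q in [(.056,.029,.012),(.056,-.029,.012),(-.022,.029,.034),(-.022,-.029,.034)]:
    X=p+Rs.apply(np.array(q)-[-.014,0,H]); u=proj("scene",X);v=proj("top",X); print(q,X,(u-[280,60])*4,(v-[130,120])*4+[400,0])
E
```

```text
6.85 [0.5507 0.2524 0.291 ] [[ 0.0472  0.9211 -0.3866]
 [ 0.9989 -0.0447  0.0153]
 [-0.0031 -0.3869 -0.9221]] [-0.4478  0.8078  0.0748  1.2024 -0.215   1.5015 -0.3789] [-0.018  -0.7952 -2.2572]
(array([ 0.0015, -0.0017, -0.0023]), array([ 0.0028,  0.0021, -0.0032]))
(0.056, 0.029, 0.012) [0.5698 0.2801 0.1522] [291.7126 327.7603] [482.0266 221.2079]
(0.056, -0.029, 0.012) [0.5671 0.2222 0.1524] [242.5695 361.3915] [587.0209 228.4633]
(-0.022, 0.029, 0.034) [0.5065 0.2833 0.2027] [220.5498 230.4519] [447.5416 327.1063]
(-0.022, -0.029, 0.034) [0.5037 0.2253 0.2029] [169.4165 261.255 ] [558.4361 334.6522]
```

View pics/st2.png

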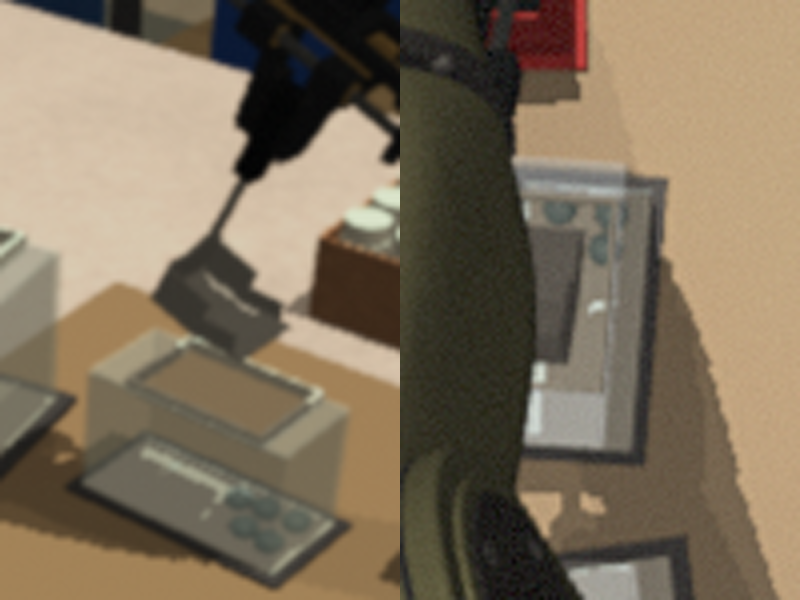

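Both views show the scoop nose-down over the jar mouth. The lip corners are at about (240,357) and (288,325) in the scene crop, within 2 mm of prediction. I insert it.

Emit:
{"name": "servo_tool", "arguments": {"plan": [{"travel":[0,0.0058,0.0138],"turn":[0,0,0],"grip":1},{"travel":[0,0.0058,0.0138],"turn":[0,0,0],"grip":1},{"travel":[0,0.0058,0.0138],"turn":[0,0,0],"grip":1},{"travel":[0,0.0058,0.0138],"turn":[0,0,0],"grip":1},{"travel":[0,0,0],"turn":[0,0,0],"grip":1}]}}

```text
t: 7.45
eef_pos: [0.5482, 0.2537, 0.2322]
tool_rot: [0.708, 0.678, -0.137, -0.142]
force: [0.7, -0.6, -2.0]
opening: 0.0175
grasp_force: 50.0
```

Emit:
{"name": "servo_tool", "arguments": {"plan": [{"travel":[0,0.0058,0.0138],"turn":[0,0,0],"grip":1},{"travel":[0,0.0058,0.0138],"turn":[0,0,0],"grip":1},{"travel":[0,0.0058,0.0138],"turn":[0,0,0],"grip":1},{"travel":[0,0.0058,0.0138],"turn":[0,0,0],"grip":1},{"travel":[0,0,0],"turn":[0,0,0],"grip":1}]}}

```text
t: 7.95
eef_pos: [0.5485, 0.253, 0.171]
tool_rot: [0.709, 0.677, -0.138, -0.142]
force: [-0.8, -0.3, -1.8]
opening: 0.0176
grasp_force: 50.0
```

```bash
python3 - <<'E'
from h import *
p,R,s=cur(); print(s["t"],p,s["joint_positions"],s["force"])
c,S=np.cos(.4),np.sin(.4); print("lip z",p[2]-.07*S-.121*c)
print(delta(p,R,*pose(.033,.032,.4)),delta(*pose(.033,.032,.4),*pose(0,.032,.4)))
E
```

```text
7.95 [0.5485 0.253  0.171 ] [-0.4434  0.924   0.0582  1.3265 -0.2225  1.2664 -0.3381] [-0.7837 -0.2621 -1.7869]
lip z 0.032258411092669206
(array([ 0.001 , -0.0003,  0.0004]), array([ 0.0003,  0.0028, -0.0011])) (array([ 0.    , -0.0304,  0.0129]), array([0., 0., 0.]))
```

Emit:
{"name": "servo_tool", "arguments": {"plan": [{"travel":[0,-0.0076,0.0032],"turn":[0,0,0],"grip":1},{"travel":[0,-0.0076,0.0032],"turn":[0,0,0],"grip":1},{"travel":[0,-0.0076,0.0032],"turn":[0,0,0],"grip":1},{"travel":[0,-0.0072,0.0032],"turn":[0,0,0],"grip":1},{"travel":[0,0,0],"turn":[0,0,0],"grip":1}]}}

```text
t: 8.45
eef_pos: [0.5186, 0.2553, 0.1739]
tool_rot: [0.709, 0.678, -0.134, -0.14]
force: [3.9, -0.4, -3.5]
opening: 0.0178
grasp_force: 49.9
```

Emit:
{"name": "servo_tool", "arguments": {"plan": [{"travel":[0,0.0023,0.0055],"turn":[0,0,0],"grip":1},{"travel":[0,0.0023,0.0055],"turn":[0,0,0],"grip":1},{"travel":[0,0.0023,0.0055],"turn":[0,0,0],"grip":1},{"travel":[0,0.0012,0.0028],"turn":[0,0,0],"grip":1},{"travel":[0,0,0],"turn":[0,0,0],"grip":1}]}}

```text
t: 8.95
eef_pos: [0.5168, 0.2549, 0.1517]
tool_rot: [0.709, 0.677, -0.137, -0.142]
force: [0.1, -1.0, -1.6]
opening: 0.0178
grasp_force: 50.0
```

Emit:
{"name": "servo_tool", "arguments": {"plan": [{"travel":[0,0.0008,0.0018],"turn":[0,0,0],"grip":1},{"travel":[0,0.0008,0.0018],"turn":[0,0,0],"grip":1},{"travel":[0,0,0],"turn":[0,0,0],"grip":1}]}}

```text
t: 9.25
eef_pos: [0.5175, 0.255, 0.1484]
tool_rot: [0.709, 0.677, -0.136, -0.142]
force: [0.4, 0.3, -1.5]
opening: 0.0176
grasp_force: 50.0
```

```bash
python3 - <<'E'
from h import *
p,R,s=cur(); print(s["t"],p,s["force"])
c,S=np.cos(.4),np.sin(.4); print("lip z",p[2]-.07*S-.121*c)
print(delta(p,R,*pose(0.002,.008,.4)))
a=grab_frame("scene")[:,:,::-1];b=grab_frame("top")[:,:,::-1]
a=cv2.resize(a[120:220,290:380],None,fx=5,fy=5,interpolation=2);b=cv2.resize(b[150:250,140:205],None,fx=5,fy=5,interpolation=2)
cv2.imwrite("pics/st3.png",np.hstack([a,b]))
E
```

```text
9.25 [0.5175 0.255  0.1484] [ 0.4202  0.3441 -1.5072]
lip z 0.00969773034752365
(array([0.0003, 0.0004, 0.0017]), array([ 0.0046,  0.0009, -0.0004]))
```

View pics/st3.png

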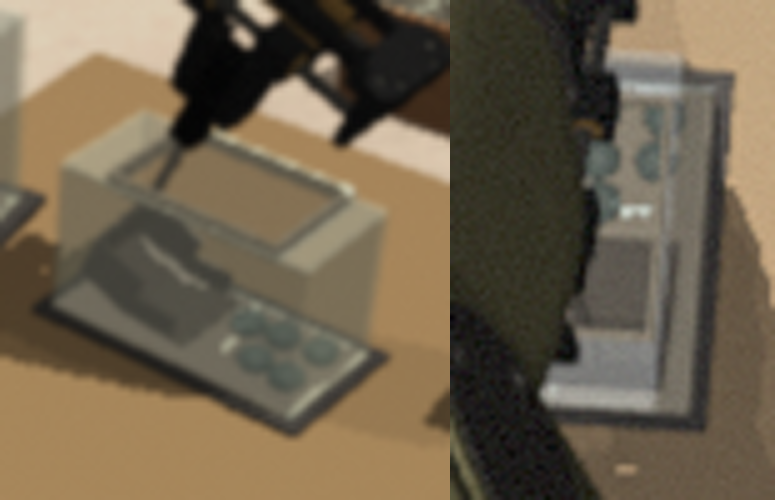

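The scoop is inside the jar. Its lip, at about (200,340) to (225,285) in the left crop, is just behind the tablets. I feel for the floor.

Emit:
{"name": "servo_tool", "arguments": {"plan": [{"travel":[0,0.0006,0.0014],"turn":[0,0,0],"grip":1},{"travel":[0,0.0006,0.0014],"turn":[0,0,0],"grip":1},{"travel":[0,0,0],"turn":[0,0,0],"grip":1}]}}

```text
t: 9.65
eef_pos: [0.5174, 0.255, 0.1453]
tool_rot: [0.709, 0.678, -0.136, -0.142]
force: [-0.4, 0.8, -1.4]
opening: 0.0174
grasp_force: 50.0
```

Emit:
{"name": "servo_tool", "arguments": {"plan": [{"travel":[0,0.0006,0.0014],"turn":[0,0,0],"grip":1},{"travel":[0,0,0],"turn":[0,0,0],"grip":1},{"travel":[0,0,0],"turn":[0,0,0],"grip":1}]}}

```text
t: 9.95
eef_pos: [0.5176, 0.2552, 0.1448]
tool_rot: [0.709, 0.678, -0.136, -0.142]
force: [-1.6, -1.8, 5.2]
opening: 0.0174
grasp_force: 50.0
```

```bash
python3 - <<'E'
from h import *
p,R,s=cur();print(delta(p,R,*pose(.002,.0060,.4)))
W=[(.002,.0058,.4),(.008,.0062,.34),(.033,.0062,.34),(.058,.0062,.34),(.076,.0062,.34)]
for a,b in zip(W,W[1:]): print(b,*delta(*pose(*a),*pose(*b)))
E
```

```text
(array([ 0.0002, -0.0004,  0.0002]), array([ 0.0049,  0.0004, -0.0002]))
(0.008, 0.0062, 0.34) [-0.     -0.0018  0.0017] [-0.06  0.   -0.  ]
(0.033, 0.0062, 0.34) [ 0.      0.0236 -0.0083] [0. 0. 0.]
(0.058, 0.0062, 0.34) [-0.      0.0236 -0.0083] [0. 0. 0.]
(0.076, 0.0062, 0.34) [ 0.     0.017 -0.006] [0. 0. 0.]
```

Emit:
{"name": "servo_tool", "arguments": {"plan": [{"travel":[0,-0.0009,0.0008],"turn":[-0.03,0,0],"grip":1},{"travel":[0,-0.0009,0.0008],"turn":[-0.03,0,0],"grip":1},{"travel":[0,0.0047,-0.0017],"turn":[0,0,0],"grip":1},{"travel":[0,0.0047,-0.0017],"turn":[0,0,0],"grip":1},{"travel":[0,0.0047,-0.0017],"turn":[0,0,0],"grip":1},{"travel":[0,0,0],"turn":[0,0,0],"grip":1}], "newtons": 60}}

```text
t: 10.55
eef_pos: [0.5317, 0.2543, 0.1435]
tool_rot: [0.713, 0.681, -0.115, -0.12]
force: [-1.6, 0.1, 4.1]
opening: 0.0175
grasp_force: 59.9
```

Emit:
{"name": "servo_tool", "arguments": {"plan": [{"travel":[0,0.0047,-0.0017],"turn":[0,0,0],"grip":1},{"travel":[0,0.0047,-0.0017],"turn":[0,0,0],"grip":1},{"travel":[0,0.0047,-0.0017],"turn":[0,0,0],"grip":1},{"travel":[0,0.0047,-0.0017],"turn":[0,0,0],"grip":1},{"travel":[0,0,0],"turn":[0,0,0],"grip":1}]}}

```text
t: 11.05
eef_pos: [0.5515, 0.2533, 0.1435]
tool_rot: [0.713, 0.681, -0.115, -0.12]
force: [-2.3, -1.3, 4.6]
opening: 0.0178
grasp_force: 59.9
```

```bash
python3 - <<'E'
from h import *
p,R,s=cur(); print(s["t"],p,s["force"]); print(delta(p,R,*pose(.043,.0062,.34)))
a=grab_frame("scene")[:,:,::-1]; cv2.imwrite("pics/s4.png",cv2.resize(a[120:220,290:380],None,fx=6,fy=6,interpolation=2))
E
```

```text
11.05 [0.5515 0.2533 0.1435] [-2.3458 -1.3138  4.606 ]
(array([ 0.0005, -0.0017,  0.0005]), array([ 0.0061,  0.0005, -0.0009]))
```

View pics/s4.png

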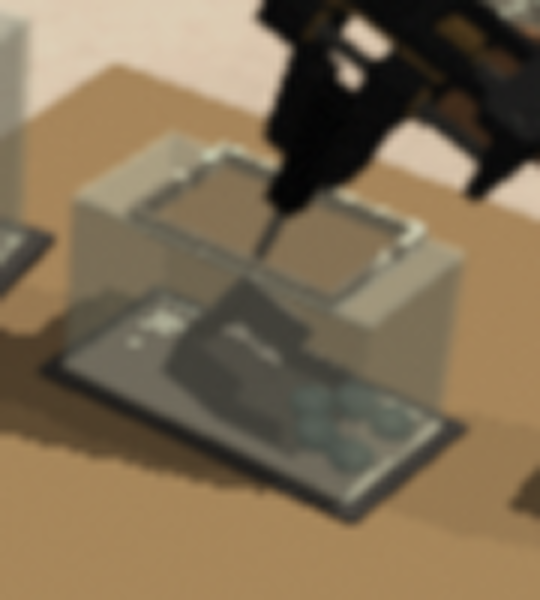

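The lip is at jar x of about 44 mm and two tablets, at (315,400) and (318,430), are riding onto the ramp. I keep pushing to the far wall.

Emit:
{"name": "servo_tool", "arguments": {"plan": [{"travel":[0,0.0047,-0.0017],"turn":[0,0,0],"grip":1},{"travel":[0,0.0047,-0.0017],"turn":[0,0,0],"grip":1},{"travel":[0,0.0047,-0.0017],"turn":[0,0,0],"grip":1},{"travel":[0,0,0],"turn":[0,0,0],"grip":1}]}}

```text
t: 11.5
eef_pos: [0.5667, 0.2528, 0.1435]
tool_rot: [0.713, 0.681, -0.115, -0.12]
force: [-0.3, -0.2, 1.3]
opening: 0.0174
grasp_force: 59.9
```

Emit:
{"name": "servo_tool", "arguments": {"plan": [{"travel":[0,0.0047,-0.0017],"turn":[0,0,0],"grip":1},{"travel":[0,0.0047,-0.0017],"turn":[0,0,0],"grip":1},{"travel":[0,0,0],"turn":[0,0,0],"grip":1}]}}

```text
t: 11.8
eef_pos: [0.5765, 0.2522, 0.1435]
tool_rot: [0.713, 0.681, -0.115, -0.12]
force: [0.2, -0.8, 1.3]
opening: 0.0174
grasp_force: 59.9
```

Emit:
{"name": "servo_tool", "arguments": {"plan": [{"travel":[0,0.0047,-0.0017],"turn":[0,0,0],"grip":1},{"travel":[0,0.0028,-0.001],"turn":[0,0,0],"grip":1},{"travel":[0,0,0],"turn":[0,0,0],"grip":1}]}}

```text
t: 12.1
eef_pos: [0.5841, 0.2518, 0.1436]
tool_rot: [0.713, 0.681, -0.115, -0.12]
force: [-0.7, -0.3, -2.3]
opening: 0.0176
grasp_force: 59.9
```

```bash
python3 - <<'E'
from h import *
p,R,s=cur(); print(s["t"],p,s["force"]); print(delta(p,R,*pose(.076,.0062,.34)))
a=grab_frame("scene")[:,:,::-1]; cv2.imwrite("pics/s5.png",cv2.resize(a[120:220,290:380],None,fx=6,fy=6,interpolation=2))
W=[(.076,.0062,.34),(.073,.0105,.2),(.068,.020,0.),(.068,.034,-.15)]
for a,b in zip(W,W[1:]): print(b,*delta(*pose(*a),*pose(*b)))
E
```

```text
12.1 [0.5841 0.2518 0.1436] [-0.705  -0.2906 -2.342 ]
(array([ 0.0006, -0.0013,  0.0004]), array([ 0.0063,  0.0008, -0.0008]))
(0.073, 0.0105, 0.2) [-0.     -0.0205  0.0079] [-0.14 -0.   -0.  ]
(0.068, 0.02, 0.0) [ 0.     -0.0294  0.008 ] [-0.2  0.   0. ]
(0.068, 0.034, -0.15) [-0.     -0.0173 -0.0022] [-0.15  0.    0.  ]
```

View pics/s5.png

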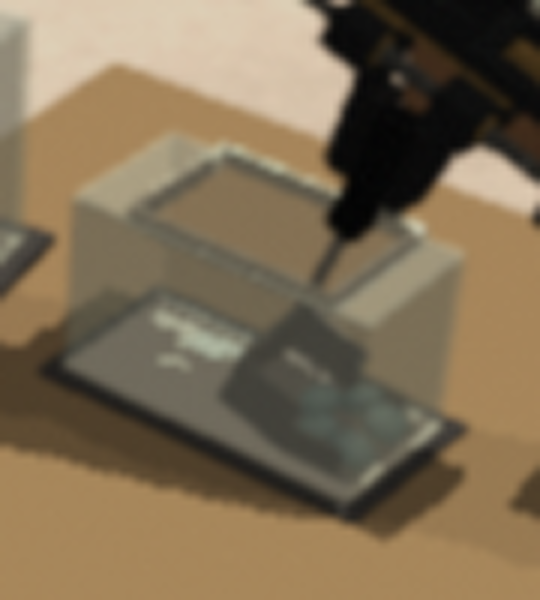

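All five tablets appear to lie over the ramp, around (300–420, 380–450). I right the scoop by turning it up near the wall.

```bash
python3 - <<'E'
from h import *
W=[(.077,.0064,.335),(.0765,.0074,.285),(.0755,.0092,.235),(.0745,.0115,.18),(.073,.0145,.12),(.0715,.0175,.06),(.070,.0205,0.),(.069,.025,-.05),(.068,.030,-.10),(.068,.035,-.15)]
for a,b in zip(W,W[1:]): print(b,*delta(*pose(*a),*pose(*b)))
E
```

```text
(0.0765, 0.0074, 0.285) [ 0.     -0.0068  0.0029] [-0.05  0.    0.  ]
(0.0755, 0.0092, 0.235) [ 0.     -0.0074  0.0022] [-0.05  0.   -0.  ]
(0.0745, 0.0115, 0.18) [-0.     -0.0081  0.002 ] [-0.055 -0.    -0.   ]
(0.073, 0.0145, 0.12) [ 0.     -0.0091  0.0017] [-0.06  0.    0.  ]
(0.0715, 0.0175, 0.06) [ 0.     -0.009   0.0016] [-0.06 -0.    0.  ]
(0.07, 0.0205, 0.0) [ 0.     -0.0088  0.0015] [-0.06  0.   -0.  ]
(0.069, 0.025, -0.05) [ 0.     -0.007  -0.0009] [-0.05 -0.    0.  ]
(0.068, 0.03, -0.1) [-0.     -0.0067 -0.0014] [-0.05  0.   -0.  ]
(0.068, 0.035, -0.15) [-0.     -0.0055 -0.0013] [-0.05 -0.   -0.  ]
```

Emit:
{"name": "servo_tool", "arguments": {"plan": [{"travel":[0,-0.0068,0.0029],"turn":[-0.05,0,0],"grip":1},{"travel":[0,-0.0074,0.0022],"turn":[-0.05,0,0],"grip":1},{"travel":[0,-0.0081,0.002],"turn":[-0.055,0,0],"grip":1},{"travel":[0,-0.0091,0.0017],"turn":[-0.06,0,0],"grip":1},{"travel":[0,-0.009,0.0016],"turn":[-0.06,0,0],"grip":1},{"travel":[0,-0.0088,0.0015],"turn":[-0.06,0,0],"grip":1},{"travel":[0,0,0],"turn":[0,0,0],"grip":1}]}}

```text
t: 12.85
eef_pos: [0.5288, 0.2552, 0.1419]
tool_rot: [0.722, 0.692, -0.002, -0.001]
force: [-0.7, -0.3, -2.8]
opening: 0.0171
grasp_force: 59.9
```

Emit:
{"name": "servo_tool", "arguments": {"plan": [{"travel":[0,-0.007,-0.0009],"turn":[-0.05,0,0],"grip":1},{"travel":[0,-0.0067,-0.0014],"turn":[-0.05,0,0],"grip":1},{"travel":[0,-0.0055,-0.0013],"turn":[-0.05,0,0],"grip":1},{"travel":[0,0,0],"turn":[0,0,0],"grip":1},{"travel":[0,0,0],"turn":[0,0,0],"grip":1}]}}

```text
t: 13.35
eef_pos: [0.5143, 0.2555, 0.1447]
tool_rot: [0.721, 0.689, 0.051, 0.054]
force: [0.3, -0.2, -1.9]
opening: 0.0175
grasp_force: 59.9
```

```bash
python3 - <<'E'
from h import *
p,R,s=cur(); print(s["t"],p,s["force"],s["joint_positions"]); print(delta(p,R,*pose(.068,.035,-.15)))
print(delta(p,R,*pose(.045,.038,-.15)))
print(delta(*pose(.045,.035,-.15),*pose(.045,.165,-.15)))
a=grab_frame("scene")[:,:,::-1]; b=grab_frame("top")[:,:,::-1]; cv2.imwrite("pics/s6.png",a); cv2.imwrite("pics/t6.png",b)
# pale-blue tablets : blobs in scene
m=((b.astype(int)[:,:,0]-b[:,:,2])>3).astype(np.uint8)
E
```

```text
13.35 [0.5143 0.2555 0.1447] [ 0.256  -0.2437 -1.8784] [-0.7165  0.7292  0.2071  1.9474 -0.1461  0.3566 -0.4806]
(array([-0.    , -0.0012,  0.0003]), array([-0.0004,  0.0007,  0.0001]))
(array([-0.    , -0.0235, -0.0061]), array([-0.0004,  0.0007,  0.0001]))
(array([-0.    ,  0.0194, -0.1285]), array([0., 0., 0.]))
```

Emit:
{"name": "servo_tool", "arguments": {"plan": [{"travel":[0,-0.0058,-0.0013],"turn":[0,0,0],"grip":1},{"travel":[0,-0.0058,-0.0013],"turn":[0,0,0],"grip":1},{"travel":[0,-0.0058,-0.0013],"turn":[0,0,0],"grip":1},{"travel":[0,-0.0058,-0.0013],"turn":[0,0,0],"grip":1},{"travel":[0,0,0],"turn":[0,0,0],"grip":1},{"travel":[0,0.0012,-0.008],"turn":[0,0,0],"grip":1},{"travel":[0,0.0018,-0.012],"turn":[0,0,0],"grip":1},{"travel":[0,0.0018,-0.012],"turn":[0,0,0],"grip":1}]}}

```text
t: 14.25
eef_pos: [0.4899, 0.2563, 0.1795]
tool_rot: [0.721, 0.689, 0.052, 0.055]
force: [-0.0, 0.1, -1.6]
opening: 0.0173
grasp_force: 59.9
```

Emit:
{"name": "servo_tool", "arguments": {"plan": [{"travel":[0,0.0018,-0.012],"turn":[0,0,0],"grip":1},{"travel":[0,0.0018,-0.012],"turn":[0,0,0],"grip":1},{"travel":[0,0.0018,-0.012],"turn":[0,0,0],"grip":1},{"travel":[0,0.0018,-0.012],"turn":[0,0,0],"grip":1},{"travel":[0,0.0018,-0.012],"turn":[0,0,0],"grip":1},{"travel":[0,0.0018,-0.012],"turn":[0,0,0],"grip":1},{"travel":[0,0.0018,-0.012],"turn":[0,0,0],"grip":1},{"travel":[0,0.0018,-0.012],"turn":[0,0,0],"grip":1}]}}

```text
t: 15.05
eef_pos: [0.4896, 0.2562, 0.2768]
tool_rot: [0.721, 0.689, 0.052, 0.055]
force: [-0.3, 0.5, -2.0]
opening: 0.0176
grasp_force: 59.9
```

Emit:
{"name": "servo_tool", "arguments": {"plan": [{"travel":[0,0.0012,-0.008],"turn":[0,0,0],"grip":1},{"travel":[0,0.0006,-0.004],"turn":[0,0,0],"grip":1},{"travel":[0,0,0],"turn":[0,0,0],"grip":1},{"travel":[0,0,0],"turn":[0,0,0],"grip":1},{"travel":[0,0,0],"turn":[0,0,0],"grip":1}]}}

```text
t: 15.55
eef_pos: [0.489, 0.2563, 0.2872]
tool_rot: [0.721, 0.689, 0.051, 0.054]
force: [0.1, 0.1, -2.2]
opening: 0.0176
grasp_force: 59.9
```

```bash
python3 - <<'E'
from h import *
p,R,s=cur(); print(s["t"],p,s["force"],s["joint_positions"])
Rs=R*Ro.from_matrix(np.array([[0,1,0],[1,0,0],[0,0,-1.]]))
print("scoop origin",p+Rs.apply(np.array([0,0,0])-[-.014,0,H]))
a=grab_frame("scene")[:,:,::-1]; b=grab_frame("top")[:,:,::-1]
cv2.imwrite("pics/s7f.png",a); cv2.imwrite("pics/t7f.png",b)
a=cv2.resize(a[90:220,280:380],None,fx=4.6,fy=4.6,interpolation=2);b=cv2.resize(b[130:260,140:210],None,fx=4.6,fy=4.6,interpolation=2)
cv2.imwrite("pics/st7.png",np.hstack([a,b]))
E
```

```text
15.55 [0.489  0.2563 0.2872] [ 0.0852  0.1377 -2.1969] [-0.8183  0.4952  0.3075  1.8625 -0.094   0.683  -0.5302]
scoop origin [0.5226 0.2546 0.1578]
```

View pics/st7.png

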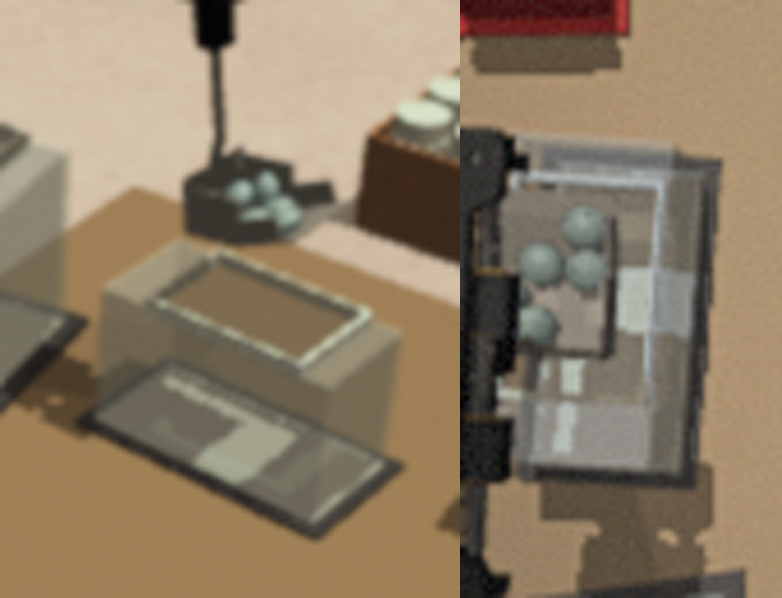

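All five tablets are in the scoop (right crop, (540,265), (585,228), (585,270), (535,325) and one partly hidden), and the jar is empty. Next I carry it to the scale.

```bash
python3 - <<'E'
from h import *
p,R,s=cur()
d=np.array([.595-.5226,-.275-.2546,0]); print(R.inv().apply(d))
E
```

```text
[-0.5258  0.095   0.015 ]
```

Emit:
{"name": "servo_tool", "arguments": {"plan": [{"travel":[-0.0062,0.0011,0.0002],"turn":[0,0,0],"grip":1},{"travel":[-0.0123,0.0022,0.0004],"turn":[0,0,0],"grip":1},{"travel":[-0.0185,0.0033,0.0005],"turn":[0,0,0],"grip":1},{"travel":[-0.0246,0.0044,0.0007],"turn":[0,0,0],"grip":1},{"travel":[-0.0246,0.0044,0.0007],"turn":[0,0,0],"grip":1},{"travel":[-0.0246,0.0044,0.0007],"turn":[0,0,0],"grip":1},{"travel":[-0.0246,0.0044,0.0007],"turn":[0,0,0],"grip":1},{"travel":[-0.0246,0.0044,0.0007],"turn":[0,0,0],"grip":1}]}}

```text
t: 16.45
eef_pos: [0.511, 0.0928, 0.2877]
tool_rot: [0.721, 0.689, 0.051, 0.055]
force: [-0.0, -0.6, -1.7]
opening: 0.0175
grasp_force: 59.9
```

Emit:
{"name": "servo_tool", "arguments": {"plan": [{"travel":[-0.0246,0.0044,0.0007],"turn":[0,0,0],"grip":1},{"travel":[-0.0246,0.0044,0.0007],"turn":[0,0,0],"grip":1},{"travel":[-0.0246,0.0044,0.0007],"turn":[0,0,0],"grip":1},{"travel":[-0.0246,0.0044,0.0007],"turn":[0,0,0],"grip":1},{"travel":[-0.0246,0.0044,0.0007],"turn":[0,0,0],"grip":1},{"travel":[-0.0246,0.0044,0.0007],"turn":[0,0,0],"grip":1},{"travel":[-0.0246,0.0044,0.0007],"turn":[0,0,0],"grip":1},{"travel":[-0.0246,0.0044,0.0007],"turn":[0,0,0],"grip":1}]}}

```text
t: 17.25
eef_pos: [0.5371, -0.1054, 0.2875]
tool_rot: [0.721, 0.689, 0.051, 0.055]
force: [0.7, -0.0, -2.6]
opening: 0.0175
grasp_force: 59.9
```

Emit:
{"name": "servo_tool", "arguments": {"plan": [{"travel":[-0.0246,0.0044,0.0007],"turn":[0,0,0],"grip":1},{"travel":[-0.0246,0.0044,0.0007],"turn":[0,0,0],"grip":1},{"travel":[-0.0246,0.0044,0.0007],"turn":[0,0,0],"grip":1},{"travel":[-0.0246,0.0044,0.0007],"turn":[0,0,0],"grip":1},{"travel":[-0.0246,0.0044,0.0007],"turn":[0,0,0],"grip":1},{"travel":[-0.02,0.0036,0.0006],"turn":[0,0,0],"grip":1},{"travel":[-0.015,0.0027,0.0004],"turn":[0,0,0],"grip":1},{"travel":[-0.0108,0.002,0.0003],"turn":[0,0,0],"grip":1}]}}

```text
t: 18.05
eef_pos: [0.5601, -0.275, 0.2873]
tool_rot: [0.721, 0.688, 0.051, 0.054]
force: [0.3, 0.5, -2.7]
opening: 0.0176
grasp_force: 59.9
```

Emit:
{"name": "servo_tool", "arguments": {"plan": [{"travel":[0,0,0],"turn":[0,0,0],"grip":1},{"travel":[0,0,0],"turn":[0,0,0],"grip":1}]}}

```text
t: 18.25
eef_pos: [0.5608, -0.272, 0.2872]
tool_rot: [0.721, 0.689, 0.052, 0.054]
force: [-0.9, 0.2, -3.3]
opening: 0.0173
grasp_force: 59.9
```

```bash
python3 - <<'E'
from h import *
p,R,s=cur(); print(s["t"],p,s["force"],s["joint_positions"])
Rs=R*Ro.from_matrix(np.array([[0,1,0],[1,0,0],[0,0,-1.]]))
o=p+Rs.apply([.014,0,-H]);print("scoop origin",o, Rs.as_euler("ZYX"))
def P_(x,y,z,th):
    Rr=tgt(JY,th); S=Ro.from_euler("ZY",[JY,th]); return np.array([x,y,z])-S.apply([.014,0,-H]),Rr
W=[(o[0],o[1],o[2],-.15)]+[(.595,-.275,o[2]-.01*i,-.15+.05*i) for i in(1,2,3)]+[(.595,-.275,.072,0)]
print(delta(p,R,*P_(*W[1])))
for a,b in zip(W[1:],W[2:]): print(b,*delta(*P_(*a),*P_(*b)))
E
```

```text
18.25 [ 0.5608 -0.272   0.2872] [-0.8621  0.1866 -3.275 ] [ 0.3319  0.5751  0.1239  1.6624 -0.177   0.7765  0.5054]
scoop origin [ 0.5944 -0.2735  0.1578] [-0.0444 -0.1493  0.0002]
(array([-0.0014,  0.0058,  0.0095]), array([ 0.0493, -0.0003,  0.0006]))
(0.595, -0.275, np.float64(0.13781163958485035), -0.04999999999999999) [0.     0.0057 0.0094] [ 0.05 -0.    0.  ]
(0.595, -0.275, np.float64(0.12781163958485034), 2.7755575615628914e-17) [-0.      0.0062  0.0095] [ 0.05  0.   -0.  ]
(0.595, -0.275, 0.072, 0) [0.     0.     0.0558] [-0.  0.  0.]
```

Emit:
{"name": "servo_tool", "arguments": {"plan": [{"travel":[-0.001,0.0058,0.0095],"turn":[0.05,0,0],"grip":1},{"travel":[0,0.0057,0.0094],"turn":[0.05,0,0],"grip":1},{"travel":[0,0.0062,0.0095],"turn":[0.05,0,0],"grip":1},{"travel":[0,0,0.014],"turn":[0,0,0],"grip":1},{"travel":[0,0,0.014],"turn":[0,0,0],"grip":1},{"travel":[0,0,0.014],"turn":[0,0,0],"grip":1},{"travel":[0,0,0.01],"turn":[0,0,0],"grip":1},{"travel":[0,0,0],"turn":[0,0,0],"grip":1}]}}

```text
t: 19.05
eef_pos: [0.5807, -0.2731, 0.2075]
tool_rot: [0.722, 0.692, -0.001, -0.001]
force: [-0.6, 1.1, -2.6]
opening: 0.0175
grasp_force: 59.9
```

Emit:
{"name": "servo_tool", "arguments": {"plan": [{"travel":[0,0,0.003],"turn":[0,0,0],"grip":1},{"travel":[0,0,0.003],"turn":[0,0,0],"grip":1},{"travel":[0,0,0],"turn":[0,0,0],"grip":1},{"travel":[0,0,0],"turn":[0,0,0],"grip":1}]}}

```text
t: 19.45
eef_pos: [0.5815, -0.2749, 0.2033]
tool_rot: [0.723, 0.691, -0.0, 0.001]
force: [-0.7, 0.4, -1.8]
opening: 0.0175
grasp_force: 59.9
```

```bash
python3 - <<'E'
from h import *
p,R,s=cur(); print(s["t"],p,s["force"])
Rs=R*Ro.from_matrix(np.array([[0,1,0],[1,0,0],[0,0,-1.]]))
print("scoop origin",p+Rs.apply([.014,0,-H]),Rs.as_euler("ZYX"))
E
```

```text
19.45 [ 0.5815 -0.2749  0.2033] [-0.6797  0.3977 -1.8173]
scoop origin [ 0.5955 -0.2757  0.0703] [-0.0451 -0.0005 -0.0009]
```

Base is about 6 mm above the pan; I feel down.

Emit:
{"name": "servo_tool", "arguments": {"plan": [{"travel":[0,0,0.002],"turn":[0,0,0],"grip":1},{"travel":[0,0,0.002],"turn":[0,0,0],"grip":1},{"travel":[0,0,0],"turn":[0,0,0],"grip":1}]}}

```text
t: 19.75
eef_pos: [0.5811, -0.2747, 0.1986]
tool_rot: [0.723, 0.691, -0.0, -0.0]
force: [0.0, -1.3, -2.2]
opening: 0.0177
grasp_force: 59.9
```

Emit:
{"name": "servo_tool", "arguments": {"plan": [{"travel":[0,0,0.001],"turn":[0,0,0],"grip":1},{"travel":[0,0,0.001],"turn":[0,0,0],"grip":1},{"travel":[0,0,0],"turn":[0,0,0],"grip":1}]}}

```text
t: 20.05
eef_pos: [0.5814, -0.275, 0.1977]
tool_rot: [0.723, 0.691, -0.0, 0.001]
force: [-0.8, 0.9, 4.2]
opening: 0.0172
grasp_force: 60.0
```

Contact. I release gently.

Emit:
{"name": "servo_tool", "arguments": {"plan": [{"travel":[0,0,0],"turn":[0,0,0],"grip":1},{"travel":[0,0,0],"turn":[0,0,0],"grip":1},{"travel":[0,0,0],"turn":[0,0,0],"grip":0.55},{"travel":[0,0,0],"turn":[0,0,0],"grip":0.4},{"travel":[0,0,0],"turn":[0,0,0],"grip":0.2},{"travel":[0,0,0],"turn":[0,0,0],"grip":-0.2},{"travel":[0,0,0],"turn":[0,0,0],"grip":-0.6},{"travel":[0,0,0],"turn":[0,0,0],"grip":-0.6}], "newtons": 5}}

```text
t: 20.85
eef_pos: [0.5813, -0.2749, 0.1969]
tool_rot: [0.723, 0.691, -0.0, 0.0]
force: [0.2, 0.3, -0.0]
opening: 0.0563
grasp_force: 0.0
```

Emit:
{"name": "servo_tool", "arguments": {"plan": [{"travel":[0,0,0],"turn":[0,0,0],"grip":-0.6},{"travel":[0,0,0],"turn":[0,0,0],"grip":-0.6},{"travel":[0,0,0],"turn":[0,0,0],"grip":-0.6}]}}

```text
t: 21.15
eef_pos: [0.5813, -0.2749, 0.197]
tool_rot: [0.723, 0.691, -0.0, 0.0]
force: [-0.7, -0.3, -0.0]
opening: 0.0704
grasp_force: 0.0
```

Emit:
{"name": "servo_tool", "arguments": {"plan": [{"travel":[0,0,-0.01],"turn":[0,0,0],"grip":-0.6},{"travel":[0,0,-0.02],"turn":[0,0,0],"grip":-0.6},{"travel":[0,0,-0.03],"turn":[0,0,0],"grip":-0.6},{"travel":[0,0,-0.03],"turn":[0,0,0],"grip":-0.6},{"travel":[0,0,-0.03],"turn":[0,0,0],"grip":-0.6},{"travel":[0,0,-0.02],"turn":[0,0,0],"grip":-0.6},{"travel":[0,0,0],"turn":[0,0,0],"grip":-0.6},{"travel":[0,0,0],"turn":[0,0,0],"grip":-0.6}]}}

```text
t: 21.95
eef_pos: [0.5812, -0.2747, 0.3371]
tool_rot: [0.723, 0.691, -0.0, 0.0]
force: [0.4, 0.5, -1.2]
opening: 0.0706
grasp_force: 0.0
```

```bash
python3 - <<'E'
from h import *
a=grab_frame("scene")[:,:,::-1]; cv2.imwrite("pics/s8.png",a)
# grip: dark blob upright; tablets: bluish-green blobs near the scoop
o=np.array([.5955,-.2757,.0645]); S=Ro.from_euler("Z",JY)
for z in(.105,.175): print("pred grip",z,proj("scene",o+S.apply([-.014,0,z])))
print("pred bowl",proj("scene",o+S.apply([.018,0,.014])),"origin",proj("scene",o))
u,v=proj("scene",o+S.apply([-.014,0,.14])).astype(int)
m=a[v-28:v+28,u-9:u+10].max(2)<40; yy,xx=np.nonzero(m); print("dark",len(yy),xx.mean()+u-9,yy.mean()+v-28,"at z .14 pred",u,v)
u,v=proj("scene",o+S.apply([.018,0,.014])).astype(int)
h=a[v-25:v+25,u-25:u+25].astype(int); m=((h[:,:,0]-h[:,:,2])>8).astype(np.uint8)
n,l,st,c=cv2.connectedComponentsWithStats(m); print([(st[i,4],c[i]+[u-25,v-25]) for i in range(1,n) if st[i,4]>6])
E
```

```text
pred grip 0.105 [209.9176 251.4251]
pred grip 0.175 [206.8343 223.3688]
pred bowl [224.6152 291.9602] origin [218.7954 292.1924]
dark 324 207.6172839506173 236.91358024691357 at z .14 pred 208 237
[]
```

```bash
python3 - <<'E'
import cv2,numpy as np
f=cv2.imread("pics/s7f.png").astype(int); r=f[130:138,331:345]; print("known tablets max g-r",(f[125:142,325:348,1]-f[125:142,325:348,2]).max())
for n,(x0,x1,y0,y1) in {"s8":(195,255,265,315),"s7f":(318,356,118,145)}.items():
    a=cv2.GaussianBlur(cv2.imread(f"pics/{n}.png"),(3,3),0).astype(int)[y0:y1,x0:x1]
    m=((a[:,:,1]-a[:,:,2]>8)).astype(np.uint8); k,l,st,c=cv2.connectedComponentsWithStats(m); print(n,[(st[i,4],c[i]+[x0,y0]) for i in range(1,k) if st[i,4]>3])
E
```

```text
known tablets max g-r 19
s8 [(np.int32(291), array([222.40206186, 290.29896907]))]
s7f [(np.int32(91), array([337.6043956 , 132.95604396]))]
```

```bash
python3 -c "
from station import *
print(job_done())"
```

```text
the job is handed in; nothing more can be done
None
```

I handed the job in. The scoop stands upright and released near the middle of the scale pan. All five tablets were in it at lift-out, and a final colour check found tablets only in its bowl. I never saw the verdict.

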